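# Glue-up of a small coaster in the hinged press

### The arm

A 6-joint arm with a two-finger parallel gripper is mounted at the origin on the work surface. World frame = base frame: x ahead of the robot, y to its left, z up, the work surface at z = 0. Lengths are in mm, angles in rad, forces in N, time in s.
With the tool pointing down it reaches from about 350 to 1000 mm from the base axis. Payload 7.1 kg.
Tool frame: the origin (TCP) lies on the centre line of the jaws, within the pads' length; the fingertips stand bot.finger_overhang ahead of it and the grasp point (between the pads) lies 11 mm behind it (bot.finger_overhang is the distance from the TCP to the fingertips, in mm); z points along the fingers, y is the line along which they close (so a half turn about z gives the same grasp; the last joint's range is limited). The gripper opens to 85 mm and grips with 20 to 120 N. Pads are 22 mm wide; open, the fingers measure 114 mm over their backs; the gripper's body (76 mm by 85 mm) begins 54 mm behind the grasp point. The pads swing forward as they close: fully open they stand 13 mm farther back than shut.
Start: joints at [1.276, 0.423, 1.63, -0, 1.089, -0.019], TCP at [170.166, 601.372, 239.319] pointing down, gripper open.
Joint ranges: [-3, 3], [-0.9, 2.11], [0.09, 2.58], [-1.31, 4.45], [0.11, 2.69], [-2.54, 2.54]. Speed limits (rad/s): [2.39, 2.39, 3.01, 3.14, 3.14, 3.14].

### API

Orientations are given as a unit quaternion [w, x, y, z].
In Python, from station import bot, imaging, order gives the robot as it stands.
- The arm moves only by the tool play_rows, never from a script. Its argument "series" is a list that holds one entry, the list of rows, each a list of 5 numbers: the opening, from -1 (shut) to 1 (fully open), then the shift along the tool's x, y, z scaled (see below), then the turn about the tool's z scaled (see below). In form: [[[gripper, x, y, z, twist], ...]]. A call has exactly 10 rows; each row shifts and turns the commanded pose from where the row before left it, along the tool's axes as they then stand; what a row does not reach is not made up. The controller multiplies each number of a shift by 20 mm and each number of a turn by 0.1 rad. A row lasts 1/10 s, in which the tool goes at most 50 mm and 8.59 degrees, less where a joint would pass 70% of its speed; a pose out of reach is approached as far as the arm can. A call with a number of a shift or a turn outside -1 to 1 is refused whole. A call with a gripper value outside its range is refused whole. The fingers move at their own pace and stop on an object; the grip force is fixed at half the most. Time passes only in rows, so rows that do not move let the fingers close, or fill a call up. It gives the time, the measured TCP pose, the force, the opening and the grip force at its end, in the units of the state.
- bot.observe(): the state, without advancing time (a new reading comes with each control period).
- imaging.read_camera(name): name is "scene" or "top" or "wrist"; returns the picture (400x640x3 uint8, red, green, blue); there is no depth.
- imaging.camera_info(name): a dict with "mtx" (3x3 intrinsics, pixels), "cam_to_world" (4x4, takes a point from camera to world coordinates). Camera axes: x right, y up, looking along -z (the intrinsics and any distortion apply to the point x, -y, -z); pixel columns grow to the right and rows downward; lengths in mm; the calibration is good to about 2 mm. The wrist camera is an equidistant fisheye: a pixel r from the principal point sees the ray r / f radians off the axis. A picture is of the moment at which its call begins: read the wrist's pose just before it. camera_info takes no time and is no camera call; for the wrist camera it gives the pose at the moment of the call.
- order.job_done(): hands the job in; it is judged then, once.
The state is a dict: "time_s": time; "joint_pos": joint angles; "qd": joint speeds; "joint_efforts": joint torques, N m; "ee_pos": TCP position; "ee_rot": TCP orientation; "contact_force": force on the tool from outside, world axes, zero at the start; "wrist_torque": the same for the moment, N m; "finger_gap": finger opening in mm; "gripper_force": force on a finger pad.
Only numpy, scipy, OpenCV 4.12 (cv2) and the standard library are available. Lean on these libraries where they do the work, as an engineer would, in place of code of your own. Each camera call takes 0.05 s, during which the arm holds its last target. There are 200 camera calls.

### The job

Glue up the coaster: lay the cork disc centred on the round plate of the open press, lay the white ceramic disc centred on the cork, then swing the blue lid down onto them. Take the red-handled pin from its wooden stand and push it through the hole in the lid into the socket below until its collar sits on the lid and the press is fully shut. The press is sprung and lifts when let go, so finish while still holding it shut: stay pressing down on the pin or lid and do not let go; leave the bowl, the jar and the tape roll where they are.

Things in the scene. Friction and masses are not known exactly. Their poses are not given: they have to be found in the camera images.
- press: The gluing press, fixed to the table: plywood base 110 (x) x 210 (y) x 18 mm, origin centred under the round platen at table height, z up. Its hinge posts (tops at 74 mm, outer faces at x = +-51) stand at y = +80 mm, the dark steel pin socket block (44 x 34 mm, top at 60 mm) at y = -80 mm, the round platen in the middle. Its yaw and place vary.
- platen_top (a point): Centre of the top of the round aluminium platen, 56 mm across, 36 mm above the table. The platen is on a spring: it sinks straight down up to 8 mm, about 3.4 N per mm. Nothing stands within 34 mm of its rim towards the socket, nothing at all towards press +-x.
- lid (a joint): Lid angle, rad: 0 = shut, level; 1.95 = open stop; starts 1.65 to 1.87, leaning away to press +y. Blue plate 70 wide, 175 long, 10 mm thick, 0.33 kg. Stiff, damped hinge: it stays where left above about 1.2 rad, below that it sinks shut in about 3 s. On the stack it rests about 0.06 rad ajar on the sprung platen; about 8 N down on the pin shuts it against a firm stop.
- lid_hinge (a point): Midpoint of the lid's hinge axis, which runs along press x at press y = +80 mm, 66 mm above the table, in the mid thickness of the lid plate; its axes turn with the lid.
- lid_edge (a point): Middle of the free edge of the lid, at mid thickness, 185 mm from the hinge axis.
- lid_hole (a point): Centre of the mouth of the lid's 13 mm through hole, on the lid's outer (upper when shut) face, 160 mm from the hinge axis, 25 mm from the free edge. z is normal to the lid, outward. A 32 mm rubber pad 6 mm thick under the lid presses the middle of the stack.
- socket (a point): Centre of the mouth of the 12.5 mm wide, 40 mm deep socket hole in the dark steel block of the press, 60 mm above the table. With the lid shut its hole stands right above this one: lid underside 1 mm above the mouth, lid top 11 mm above.
- cork: Loose cork disc, 56 mm across, 10 mm thick, 20 g, lying flat on the table; origin at the centre of its underside, z up.
- tile: Loose white glazed ceramic disc with a blue round spot on top, 56 mm across, 14 mm thick, about 85 g, lying flat on the table; origin at the centre of its underside, z up.
- stand: Fixed light wooden block 56 x 56 x 46 mm with a hole in its top that holds the pin upright; origin at the centre of its underside.
- pin: Loose locking pin, 60 g, upright in the stand: from the bottom a steel shaft 10 mm across and 40 mm long with tapered foot, a collar 26 mm across and 4 mm thick (40 to 44 mm, rests on the stand), and a red round grip 18 mm across (44 to 72 mm). Origin at the centre of the foot, z up along the pin.
- pin_tip (a point): The foot of the pin, bottom end of its shaft (same point as pin). Fully home it is 29 mm below the socket mouth.
- pin_grip (a point): Middle of the pin's red grip, on its axis, 58 mm above the foot: pinch here.
- bowl: Blue ceramic bowl, 80 mm across, 42 mm high, upright on the table among the discs; origin at the centre of its underside. Leave it alone.
- glaze_jar: Jar with a yellow cap, 60 mm across, 75 mm high, standing beyond the press; origin at the centre of its underside. Leave it alone.
- tape_roll: Roll of yellow tape, 84 mm across, 26 mm high, lying flat on the robot's side; origin at the centre of its underside. Leave it alone.
Mind the look-alikes: they are no part of the job. Of the things shaped like the pin, the steel one is meant.

How it is judged:
By the outcome, as a careful person would: the job done as asked, in the order asked, and still so for the second after the job is handed in, while the arm keeps its last pose, push and grip.
It also fails if it takes over 72 s, if anything falls off the work surface, if the arm or the gripper's body presses on something with over 40 N, if the wrist force passes 120 N, or if a joint passes its speed limit or range.

## Working session

There is one attempt and no reset: what is moved stays moved. The work goes in short steps, Python scripts to look and compute and a tool call to move; the robot and the scene stay as the last step left them, time stands still between calls to the robot, and variables do not carry over. Pictures are saved under pics/ and viewed, at most 10 in all, crops included, and the job is handed in when it is done.

Besides the shell and the picture viewer there is one more tool, called after "Call:" as name([rows], argument=value, ...), one row to a line, values as JSON. play_rows: Moves the arm, as the interface text tells. Its arguments: {"type":"object","properties":{"series":{"type":"array","items":{"type":"array","items":{"type":"array","items":{"type":"number"}}}}},"required":["series"]}

```bash
ls; mkdir -p pics
python3 - <<'E'
from station import bot,imaging
import cv2,json,numpy as np
np.set_printoptions(precision=2,suppress=True)
s=bot.observe();print(s, bot.finger_overhang)
for n in("scene","top"):
    im=imaging.read_camera(n);cv2.imwrite(f"pics/{n}0.png",im[:,:,::-1]);i=imaging.camera_info(n);print(n,i)
E
```

```text
pics
{'time_s': 0.0, 'joint_pos': array([ 1.28,  0.42,  1.63,  0.  ,  1.09, -0.02]), 'qd': array([0., 0., 0., 0., 0., 0.]), 'joint_efforts': array([ -0.  , -55.74, -28.17,  -0.  ,   0.01,   0.  ]), 'ee_pos': array([169.99, 600.87, 238.54]), 'ee_rot': array([-0.  ,  0.14,  0.99, -0.  ]), 'contact_force': array([ 0.06, -0.07, -0.84]), 'wrist_torque': array([ 0.01,  0.03, -0.03]), 'gripper_force': 0.0, 'finger_gap': 85.44583822957385} 8.0
scene {'mtx': array([[465.74,   0.  , 324.9 ],
       [  0.  , 465.74, 196.36],
       [  0.  ,   0.  ,   1.  ]]), 'cam_to_world': array([[   0.67,   -0.51,    0.54, 1110.77],
       [   0.74,    0.47,   -0.48, -473.32],
       [  -0.01,    0.72,    0.69,  746.99],
       [   0.  ,    0.  ,    0.  ,    1.  ]])}
top {'mtx': array([[383.66,   0.  , 318.41],
       [  0.  , 383.66, 198.  ],
       [  0.  ,   0.  ,   1.  ]]), 'cam_to_world': array([[  0.  ,   1.  ,  -0.08, 512.04],
       [ -1.  ,   0.  ,   0.03, -26.58],
       [  0.03,   0.08,   1.  , 883.33],
       [  0.  ,   0.  ,   0.  ,   1.  ]])}
```

View pics/scene0.png

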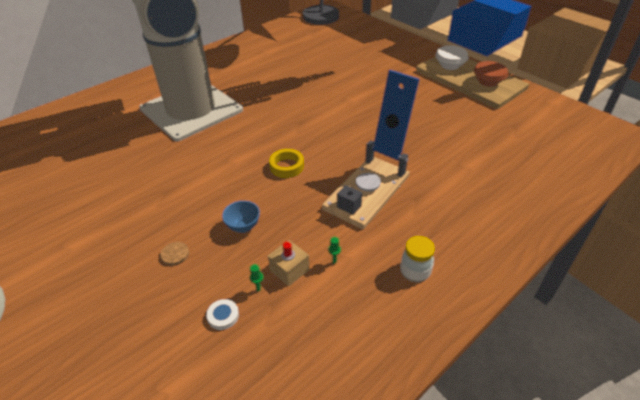

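View pics/top0.png

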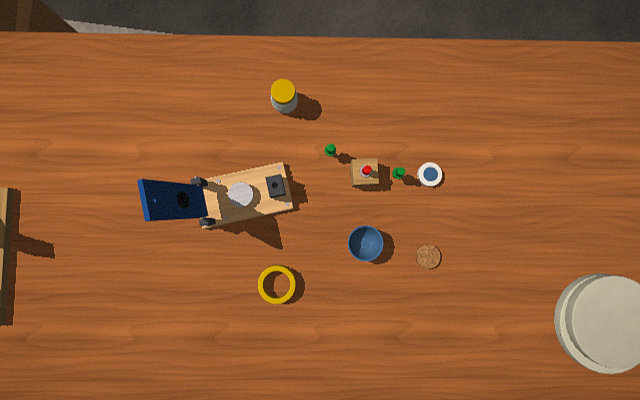

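```bash
cat > h.py <<'E'
from station import bot,imaging
import cv2,numpy as np
from scipy.spatial.transform import Rotation as R
np.set_printoptions(precision=2,suppress=True)
def ray(n,uv,info=None):
    i=info or imaging.camera_info(n);K=i["mtx"];M=i["cam_to_world"]
    p=(np.array(uv,float)-K[:2,2])/[K[0,0],K[1,1]]
    if n=="wrist":
        r=np.hypot(*p); d=np.r_[p/max(r,1e-9)*np.sin(r),np.cos(r)]
    else: d=np.r_[p,1]
    return M[:3,3],M[:3,:3]@(d*[1,-1,-1])
def plane(n,uv,z,info=None):
    o,d=ray(n,uv,info); return o+d*(z-o[2])/d[2]
def proj(n,P,info=None):
    i=info or imaging.camera_info(n);K=i["mtx"];M=i["cam_to_world"]
    c=(M[:3,:3].T@(np.array(P,float)-M[:3,3]))*[1,-1,-1]
    if n=="wrist":
        r=np.hypot(c[0],c[1]);t=np.arctan2(r,c[2]);q=c[:2]/max(r,1e-9)*t
    else:q=c[:2]/c[2]
    return q*[K[0,0],K[1,1]]+K[:2,2]
def tool():
    s=bot.observe();q=s["ee_rot"];return s,R.from_quat([q[1],q[2],q[3],q[0]]).as_matrix()
def go(target,yaw=None):
    """rows' total units (x,y,z in tool units of 20mm, twist 0.1rad) to reach TCP target; yaw = world angle of tool y line"""
    s,T=tool();d=T.T@(np.array(target)-s["ee_pos"])/20
    a=np.arctan2(T[1,1],T[0,1]); tw=0
    if yaw is not None: tw=-((yaw-a+np.pi/2)%np.pi-np.pi/2)/.1
    # shift expressed in current tool axes; also in axes after twist
    c=np.cos(tw*.1);n=np.sin(tw*.1)
    print("t",s["time_s"],"pos",s["ee_pos"],"yaw",a,"q6",s["joint_pos"],"units",d,"twist",tw,"after twist",np.r_[c*d[0]+n*d[1],-n*d[0]+c*d[1],d[2]],"F",s["contact_force"],"gap",s["finger_gap"])
def blob(im,lo,hi,box):
    x0,y0,x1,y1=box;h=cv2.cvtColor(im,cv2.COLOR_RGB2HSV)[y0:y1,x0:x1]
    m=cv2.inRange(h,np.array(lo),np.array(hi));n,l,st,c=cv2.connectedComponentsWithStats(m)
    k=1+np.argmax(st[1:,4]);return c[k]+[x0,y0],st[k],(l==k)
E
python3 - <<'E'
from h import *
t=cv2.imread("pics/top0.png");s=cv2.imread("pics/scene0.png")
a=cv2.resize(t[130:280,130:450],(800,375),interpolation=cv2.INTER_CUBIC)
b=cv2.resize(s[230:330,190:360],(374,220),interpolation=cv2.INTER_CUBIC)
c=cv2.resize(s[150:250,300:450],(330,220),interpolation=cv2.INTER_CUBIC)
o=np.zeros((600,800,3),np.uint8);o[:375]=a;o[380:600,:374]=b;o[380:600,400:730]=c
cv2.imwrite("pics/crop0.png",o)
T=t[:,:,::-1].copy()
for nm,lo,hi,box,z in [("tile",(0,0,150),(179,60,255),(410,155,450,195),14),("tilespot",(95,50,40),(125,255,255),(410,155,450,195),14),("red",(0,180,90),(6,255,255),(350,155,385,190),72),("cork",(0,0,90),(25,140,255),(410,240,446,274),10),("bowl",(95,80,40),(125,255,255),(340,220,395,270),42),
 ("platen",(0,0,120),(179,45,255),(220,175,260,215),36),("lid",(100,100,40),(125,255,255),(130,170,215,230),200)]:
    c,st,m=blob(T,lo,hi,box);print(nm,c,st,plane("top",c,z))
S=s[:,:,::-1].copy()
for nm,lo,hi,box,z in [("red",(0,180,90),(6,255,255),(275,235,300,262),58),("spot",(95,50,40),(125,255,255),(200,295,245,335),14),("platen",(0,0,100),(179,60,255),(350,170,385,198),36)]:
    c,st,m=blob(S,lo,hi,box);print("scene",nm,c,st,plane("scene",c,z))
E
```

```text
tile [429.27 173.72] [  7   7  25  24 304] [ 636.51 -306.77   14.  ]
tilespot [430.25 173.66] [ 14  12  14  14 158] [ 636.66 -309.05   14.  ]
red [366.61 169.51] [12 10 10  9 57] [ 636.42 -152.86   72.  ]
cork [427. 255.] [17 15  1  1  1] [ 450.54 -299.12   10.  ]
bowl [365.26 242.99] [  8   6  35  35 982] [ 478.79 -153.37   42.  ]
platen [240.73 193.13] [  8   7  25  24 433] [587.48 120.66  36.  ]
lid [170.14 200.13] [   8    9   69   42 2103] [559.83 215.98 200.  ]
scene red [286.85 247.65] [ 8  7  8 14 82] [ 632.46 -147.67   58.  ]
scene spot [221.66 311.89] [ 13  10  18  15 195] [ 639.01 -307.89   14.  ]
scene platen [367.71 181.38] [  5   3  26  18 371] [590.11 119.97  36.  ]
```

View pics/crop0.png

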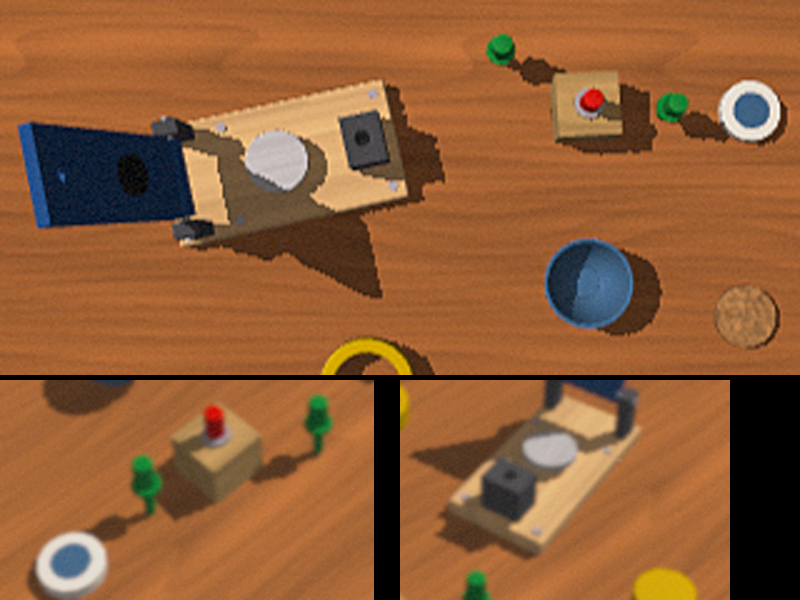

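Run:
```python
from h import *
t=cv2.imread("pics/top0.png")[:,:,::-1].copy()
q=lambda x,y:np.array([x/2.5+130-.3,y/2.5+130-.3])
for n,uv,z in [("cork",q(746,316),10),("stand",q(586,105),46),("socket",q(363,138),60),("platen",q(276.5,160),36),("base c1",q(382,82),18),("c2",q(408,199),18),("tape",q(366,380),26),("g1",q(676,107),65),("jar",(284,92),75),("lidedgeA",q(26,126),248),("lidedgeB",q(44,226),248)]: print(n,plane("top",uv,z))
S=cv2.imread("pics/scene0.png")[:,:,::-1]
qs=lambda x,y:np.array([x/2.2+300-.3,(y-380)/2.2+150-.3])
print("scene sock",plane("scene",qs(511,476),60),"plat",plane("scene",qs(550,450),36))
c=(174.5,253);print("scene cork",plane("scene",c,10))
go([445,-300,150],np.radians(14))
```

```text
cork [ 448.05 -301.59   10.  ]
stand [ 635.49 -151.3    46.  ]
socket [603.49  43.67  60.  ]
platen [586.22 121.58  36.  ]
base c1 [659.46  30.6   18.  ]
c2 [553.09   6.19  18.  ]
tape [393.32  41.55  26.  ]
g1 [ 631.46 -226.68   65.  ]
jar [803.2   25.09  75.  ]
lidedgeA [589.3 248.9 248. ]
lidedgeB [523.62 234.8  248.  ]
scene sock [871.06 327.94  60.  ] plat [869.43 420.01  36.  ]
scene cork [ 455.02 -301.78   10.  ]
t 0.1 pos [170.04 600.92 238.6 ] yaw 1.294954291524529 q6 [ 1.28  0.42  1.63  0.    1.09 -0.02] units [-25.5  -39.59   4.48] twist 10.506081962453226 after twist [-47.03   2.45   4.48] F [0.44 0.16 0.8 ] gap 85.65930486623871
```

Call:
play_rows([
  [[0.8, -0.83, -0.93, 0, 0], [0.8, -0.83, -0.93, 0, 0], [0.8, -0.83, -0.93, 0, 0], [0.8, -0.83, -0.93, 0, 0], [0.8, -0.83, -0.93, 0, 0], [0.8, -0.83, -0.93, 0, 0], [0.8, -0.83, -0.93, 0, 0], [0.8, -0.83, -0.93, 0, 0], [0.8, -0.83, -0.93, 0, 0], [0.8, -0.83, -0.93, 0, 0]],
])

```text
time_s: 1.1
ee_pos: [279.4, 376.1, 239.1]
ee_rot: [-0.0, 0.137, 0.991, -0.0]
contact_force: [-0.2, 0.7, 0.4]
finger_gap: 77.2
gripper_force: 0.0
```

Call:
play_rows([
  [[0.8, -0.83, -0.93, 0, 0], [0.8, -0.83, -0.93, 0, 0], [0.8, -0.83, -0.93, 0, 0], [0.8, -0.83, -0.93, 0, 0], [0.8, -0.83, -0.93, 0, 0], [0.8, -0.83, -0.93, 0, 0], [0.8, -0.83, -0.93, 0, 0], [0.8, -0.83, -0.93, 0, 0], [0.8, -0.83, -0.93, 0, 0], [0.8, -0.83, -0.93, 0, 0]],
])

```text
time_s: 2.1
ee_pos: [388.5, 152.0, 239.2]
ee_rot: [-0.0, 0.137, 0.991, -0.0]
contact_force: [0.4, 0.5, -0.6]
finger_gap: 76.7
gripper_force: 0.0
```

Call:
play_rows([
  [[0.8, -0.27, -0.96, 0, 1], [0.8, -0.37, -0.93, 0, 1], [0.8, -0.46, -0.89, 0, 1], [0.8, -0.54, -0.84, 0, 1], [0.8, -0.62, -0.78, 0, 1], [0.8, -0.7, -0.71, 0, 1], [0.8, -0.77, -0.64, 0, 1], [0.8, -0.83, -0.56, 0, 1], [0.8, -0.88, -0.47, 0, 1], [0.8, -0.92, -0.39, 0, 1]],
])

```text
time_s: 3.1
ee_pos: [388.0, -47.6, 239.2]
ee_rot: [-0.0, 0.597, 0.802, -0.0]
contact_force: [-0.5, 0.2, 0.5]
finger_gap: 77.3
gripper_force: 0.0
```

```bash
python3 -c "
from h import *
go([448,-301,100],.22)"
```

```text
t 3.1 pos [387.98 -47.59 239.19] yaw 0.2908787758154897 q6 [-0.15  0.07  2.11  0.    0.96 -0.44] units [-13.    -0.76   6.96] twist 0.7087877581548963 after twist [-13.02   0.17   6.96] F [-0.54  0.19  0.46] gap 77.26521217510354
```

Call:
play_rows([
  [[0.8, -1, -0.06, 0.2, 0], [0.8, -1, -0.06, 0.2, 0], [0.8, -1, -0.06, 0.2, 0], [0.8, -1, -0.06, 0.2, 0], [0.8, -1, -0.06, 0.2, 0], [0.8, -1, -0.06, 0.2, 0], [0.8, -1, -0.06, 0.2, 0], [0.8, -1, -0.06, 0.2, 0], [0.8, -1, -0.06, 0.2, 0], [0.8, -1, -0.06, 0.2, 0]],
])

```text
time_s: 4.1
ee_pos: [434.9, -242.5, 198.9]
ee_rot: [-0.0, 0.596, 0.803, -0.0]
contact_force: [0.7, 0.2, 0.7]
finger_gap: 76.7
gripper_force: 0.0
```

Call:
play_rows([
  [[0.8, -1, -0.06, 0.8, 0], [0.8, -1, -0.06, 0.8, 0], [0.8, -1, -0.04, 0.8, 0], [0.8, 0, 0, 0.8, 0.7], [0.8, 0, 0, 0.8, 0], [0.8, 0, 0, 0.5, 0], [0.8, 0, 0, 0.5, 0], [0.8, 0, 0, 0, 0], [0.8, 0, 0, 0, 0], [0.8, 0, 0, 0, 0]],
])

```text
time_s: 5.1
ee_pos: [449.8, -300.2, 100.0]
ee_rot: [0.001, 0.623, 0.782, 0.0]
contact_force: [-1.3, 1.3, 0.1]
finger_gap: 76.6
gripper_force: 0.0
```

Run:
```python
from h import *
i=imaging.camera_info("wrist");im=imaging.read_camera("wrist");print(i)
cv2.imwrite("pics/w1.png",im[:,:,::-1])
print("cork exp px",proj("wrist",[448,-301.6,10],i), "TCP px",proj("wrist",tool()[0]["ee_pos"],i))
go([448,-301,5],.22)
```

```text
{'mtx': array([[309.71,   0.  , 319.57],
       [  0.  , 309.71, 206.6 ],
       [  0.  ,   0.  ,   1.  ]]), 'cam_to_world': array([[   0.97,   -0.21,   -0.08,  431.12],
       [   0.22,    0.92,    0.32, -218.12],
       [   0.  ,   -0.33,    0.94,  234.43],
       [   0.  ,    0.  ,    0.  ,    1.  ]])}
cork exp px [316.25 215.03] TCP px [318.72 276.06]
t 5.15 pos [ 449.77 -300.21  100.04] yaw 0.22520721679043482 q6 [-0.61  0.51  1.9  -0.    0.73 -0.84] units [-0.01 -0.1   4.75] twist 0.05207216790434899 after twist [-0.01 -0.1   4.75] F [0.5  0.61 0.62] gap 76.85745222452155
```

View pics/w1.png

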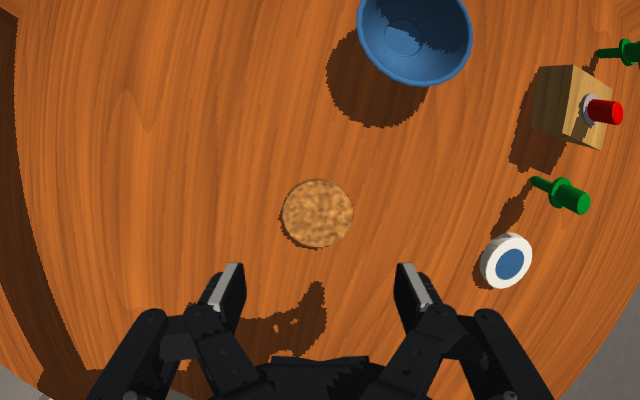

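Call:
play_rows([
  [[0.75, 0, 0, 1, 0], [0.75, 0, 0, 1, 0], [0.75, 0, 0, 1, 0], [0.75, 0, 0, 0.8, 0], [0.75, 0, 0, 0.5, 0], [0.75, 0, 0, 0.3, 0], [0.75, 0, 0, 0.15, 0], [0.3, 0, 0, 0, 0], [0.2, 0, 0, 0, 0], [0.0, 0, 0, 0, 0]],
])

```text
time_s: 6.15
ee_pos: [449.6, -300.2, 5.4]
ee_rot: [0.0, 0.623, 0.782, 0.0]
contact_force: [-2.0, 2.0, 5.2]
finger_gap: 53.6
gripper_force: 61.8
```

Call:
play_rows([
  [[0.0, 0, 0, 0, 0], [0.0, 0, 0, 0, 0], [0.0, 0, 0, 0, 0], [0, 0, 0, -0.5, 0], [0, 0, 0, -0.8, 0], [0, 0, 0, -1, 0], [0, 0, 0, -1, 0], [0, 0, 0, -1, 0], [0, 0, 0, -1, 0], [0, 0, 0, -1, 0]],
])

```text
time_s: 7.15
ee_pos: [449.5, -300.2, 132.8]
ee_rot: [0.001, 0.623, 0.782, 0.0]
contact_force: [0.3, -0.4, 0.0]
finger_gap: 53.3
gripper_force: 62.8
```

Run:
```python
from h import *
i=imaging.camera_info("wrist");im=imaging.read_camera("wrist");
cv2.imwrite("pics/w2.png",im[:,:,::-1][150:400,100:540])
go([586.5,121,160],.22)
```

```text
t 7.2 pos [ 451.04 -301.18  135.65] yaw 0.22500463514668081 q6 [-0.61  0.45  1.89 -0.    0.8  -0.84] units [19.06 11.32 -1.26] twist 0.05004635146680814 after twist [19.12 11.22 -1.26] F [ 1.08 -0.46  1.86] gap 52.933874820432536
```

View pics/w2.png

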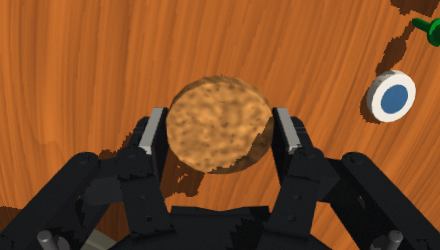

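Call:
play_rows([
  [[0, 0.95, 0.56, 0, 0], [0, 0.95, 0.56, 0, 0], [0, 0.95, 0.56, 0, 0], [0, 0.95, 0.56, 0, 0], [0, 0.95, 0.56, 0, 0], [0, 0.95, 0.56, 0, 0], [0, 0.95, 0.56, 0, 0], [0, 0.95, 0.56, 0, 0], [0, 0.95, 0.56, 0, 0], [0, 0.95, 0.56, 0, 0]],
])

```text
time_s: 8.2
ee_pos: [516.5, -88.9, 131.3]
ee_rot: [0.001, 0.623, 0.782, 0.0]
contact_force: [0.7, 0.9, -0.2]
finger_gap: 53.6
gripper_force: 62.8
```

Run:
```python
from h import *
i=imaging.camera_info("wrist");im=imaging.read_camera("wrist");s,T=tool()
h=cv2.cvtColor(im,cv2.COLOR_RGB2HSV)
p=plane("wrist",(320,274),s["ee_pos"][2]+4.6,i); print("cork rel TCP (tool)",T.T@(p-s["ee_pos"]))
t=imaging.read_camera("top");cv2.imwrite("pics/t2.png",t[:,:,::-1]) 
# refine press: fit circle of platen & socket in both static cams via model
go([586.5,121,100],.22)
cv2.imwrite("pics/wx.png",im[:,:,::-1])
```

```text
cork rel TCP (tool) [ 2.15 -0.69 -4.6 ]
t 8.3 pos [516.92 -88.01 131.3 ] yaw 0.2273934909675767 q6 [-0.19  0.43  1.93  0.    0.78 -0.42] units [9.4  5.74 1.57] twist 0.07393490967576799 after twist [9.44 5.67 1.57] F [-0.24  0.26  0.09] gap 53.23231437331381
```

View pics/wx.png

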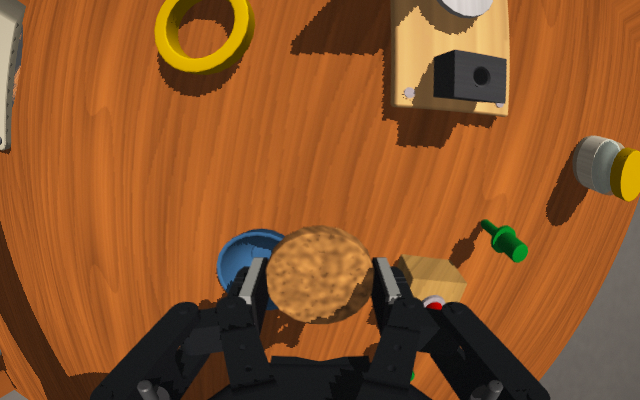

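Call:
play_rows([
  [[0, 0.8, 0.57, 0, 0], [0, 0.8, 0.57, 0, 0], [0, 0.8, 0.57, 0, 0], [0, 0.8, 0.57, 0, 0], [0, 0.8, 0.57, 0, 0], [0, 0.8, 0.57, 0, 0], [0, 0.8, 0.57, 0, 0], [0, 0.8, 0.57, 0, 0], [0, 0, 0.57, 0, 0], [0, 0, 0.57, 0, 0]],
])

```text
time_s: 9.3
ee_pos: [599.4, 60.0, 130.9]
ee_rot: [0.0, 0.623, 0.782, 0.0]
contact_force: [0.0, 0.4, 0.7]
finger_gap: 53.0
gripper_force: 62.9
```

```bash
cat > m.py <<'E'
from h import *
from scipy.optimize import least_squares
def contour_on_plane(im,i,lo,hi,box,z,name="wrist"):
    """largest colour blob -> outline lifted to plane z -> circle fit"""
    c,st,m=blob(im,lo,hi,box)
    cs,_=cv2.findContours(m.astype(np.uint8),cv2.RETR_EXTERNAL,cv2.CHAIN_APPROX_NONE)
    k=max(cs,key=len)[:,0,:]+[box[0],box[1]]
    k=cv2.convexHull(k.astype(np.int32))[:,0,:]
    P=np.array([plane(name,u,z,i)[:2] for u in k])
    f=lambda v:np.hypot(P[:,0]-v[0],P[:,1]-v[1])-v[2]
    r=least_squares(f,[*P.mean(0),25],loss="soft_l1",f_scale=.7)
    return c,r.x,np.abs(r.fun).mean()
E
python3 - <<'E'
from m import *
i=imaging.camera_info("wrist");im=imaging.read_camera("wrist");s,T=tool()
cv2.imwrite("pics/w3.png",im[:,:,::-1])
e=proj("wrist",[586.5,121,36],i).astype(int);so=proj("wrist",[603.5,43.5,60],i).astype(int);print("exp",e,so)
print("platen",contour_on_plane(im,i,(0,0,110),(179,45,255),(max(e[0]-75,0),max(e[1]-60,0),e[0]+75,e[1]+60),36))
a,b=so;print("sock",contour_on_plane(im,i,(0,0,0),(179,255,25),(a-16,b-16,a+16,b+16),60))
print(im[b-10:b+10:2,a-16:a+16:2].max(2))
go([586.5,121,100],.22)
E
```

```text
exp [320 132] [319 244]
platen (array([323.38, 132.63]), array([586.48, 121.99,  27.14]), np.float64(0.9020280755405422))Traceback (most recent call last):
  File "<stdin>", line 6, in <module>
  File "m.py", line 5, in contour_on_plane
    c,st,m=blob(im,lo,hi,box)
           ~~~~^^^^^^^^^^^^^^
  File "h.py", line 34, in blob
    k=1+np.argmax(st[1:,4]);return c[k]+[x0,y0],st[k],(l==k)
        ~~~~~~~~~^^^^^^^^^^
    return _wrapfunc(a, 'argmax', axis=axis, out=out, **kwds)
    return bound(*args, **kwds)
ValueError: attempt to get argmax of an empty sequence
```

View pics/w3.png

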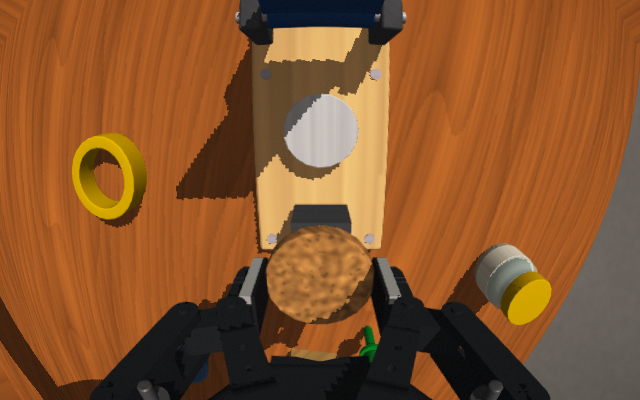

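```bash
python3 -c "
from h import *
go([586.6,120.5,42],.22)"
```

```text
t 9.35 pos [601.56  60.09 131.09] yaw 0.22488187878530788 q6 [ 0.08  0.53  1.75 -0.    0.86 -0.14] units [ 3.11 -0.07  4.45] twist 0.048818787853077694 after twist [ 3.11 -0.08  4.45] F [ 2.29 -0.42  0.04] gap 53.212976789836226
```

Call:
play_rows([
  [[0, 0.9, 0, 0, 0], [0, 0.9, 0, 0.3, 0], [0, 0.9, 0, 0.6, 0], [0, 0.41, -0.07, 0.8, 0], [0, 0, 0, 0.9, 0], [0, 0, 0, 0.7, 0], [0, 0, 0, 0.5, 0], [0, 0, 0, 0.3, 0], [0, 0, 0, 0.1, 0], [0, 0, 0, 0, 0]],
])

```text
time_s: 10.35
ee_pos: [583.6, 120.6, 46.4]
ee_rot: [0.0, 0.623, 0.782, 0.0]
contact_force: [0.1, 0.7, -0.7]
finger_gap: 53.3
gripper_force: 62.9
```

```bash
python3 -c "
from h import *
go([586.6,120.5,42],.22)"
```

```text
t 10.35 pos [583.59 120.63  46.35] yaw 0.22469785051548025 q6 [ 0.18  0.65  1.79 -0.    0.7  -0.04] units [-0.04  0.15  0.22] twist 0.046978505154802175 after twist [-0.04  0.15  0.22] F [ 0.06  0.69 -0.68] gap 53.276178419415054
```

Call:
play_rows([
  [[0, 0, 0.15, 0.1, 0], [0, 0, 0, 0.12, 0], [0, 0, 0, 0, 0], [0.45, 0, 0, 0, 0], [0.5, 0, 0, 0, 0], [0.5, 0, 0, 0, 0], [0.6, 0, 0, -0.3, 0], [0.6, 0, 0, -0.8, 0], [0.6, 0, 0, -1, 0], [0.6, 0, 0, -1, 0]],
])

```text
time_s: 11.35
ee_pos: [586.6, 121.4, 105.8]
ee_rot: [0.0, 0.623, 0.782, 0.0]
contact_force: [0.0, 0.6, 1.2]
finger_gap: 68.4
gripper_force: 0.0
```

Call:
play_rows([
  [[0.6, -1, 0, -1, 0], [0.6, -1, 0, -1, 0], [0.6, -1, 0, 0, 0], [0.6, -1, 0, 0, 0], [0.6, -1, 0, 0, 0], [0.6, 0, 0, 0, 0], [0.6, 0, 0, 0, 0], [0.6, 0, 0, 0, 0], [0.6, 0, 0, 0, 0], [0.6, 0, 0, 0, 0]],
])

```text
time_s: 12.35
ee_pos: [608.5, 24.6, 144.0]
ee_rot: [-0.0, 0.623, 0.782, -0.0]
contact_force: [0.7, -0.1, 0.1]
finger_gap: 68.4
gripper_force: 0.0
```

Run:
```python
from m import *
i=imaging.camera_info("wrist");im=imaging.read_camera("wrist");s,T=tool()
cv2.imwrite("pics/w4.png",im[:,:,::-1])
e=proj("wrist",[586.4,121.5,46],i).astype(int);so=proj("wrist",[603.5,43.5,60],i).astype(int);print("exp",e,so)
h=cv2.cvtColor(im,cv2.COLOR_RGB2HSV);print("cork hsv",h[e[1],e[0]-20:e[0]+20:6],"base",h[e[1]+50,e[0]-10:e[0]+10:6])
a,b=so;print(im[b-14:b+14:2,a-20:a+20:2].max(2))
go([636.5,-308,120],.22)
```

```text
exp [319  82] [318 191]
cork hsv [[ 15 170 174]
 [ 15 172 176]
 [ 15 173 201]
 [ 15 172 169]
 [ 15 170 179]
 [ 15 171 198]
 [ 16 164 231]] base [[ 15 136 114]
 [ 16 138 116]
 [ 16 145 111]
 [ 16 140 113]]
[[66 67 66 68 66 66 68 67 67 68 66 68 67 68 68 69 68 66 68 70]
 [71 71 69 72 68 69 69 67 68 71 70 71 69 69 70 70 70 69 71 70]
 [66 66 68 67 66 69 69 67 68 61 55 55 56 67 70 70 70 69 70 69]
 [69 70 69 69 69 69 72 66 44 35 31 28 30 34 65 71 71 72 73 70]
 [70 69 70 69 71 70 68 51 30 26 29 28 26 25 31 58 68 67 68 66]
 [70 69 70 69 68 70 64 38 25 26 26 27 27 26 26 39 70 69 69 68]
 [71 72 69 69 69 68 66 33 27 26 28 26 27 27 25 37 61 70 70 71]
 [71 73 72 71 72 72 68 47 28 25 26 25 27 25 24 37 59 73 72 72]
 [68 69 69 69 70 69 72 59 56 58 37 25 26 27 26 47 64 71 72 72]
 [69 68 69 68 69 69 74 75 58 57 55 51 38 34 39 58 70 68 69 69]
 [70 72 71 71 72 69 72 79 68 60 56 50 48 53 62 65 72 73 71 71]
 [70 68 69 68 67 69 68 69 79 83 79 70 75 70 67 69 68 70 69 69]
 [71 71 72 71 71 71 72 72 73 62 79 76 75 71 72 71 72 72 71 71]
 [71 72 71 70 72 73 72 72 71 72 74 71 70 71 72 72 71 72 71 71]]
t 12.4 pos [608.53  24.51 143.9 ] yaw 0.2258504153835833 q6 [ 0.02  0.52  1.73  0.    0.89 -0.21] units [-16.52  -2.36   1.19] twist 0.058504153835832184 after twist [-16.53  -2.26   1.19] F [-0.24 -1.05  0.39] gap 68.26256473649896
```

View pics/w4.png

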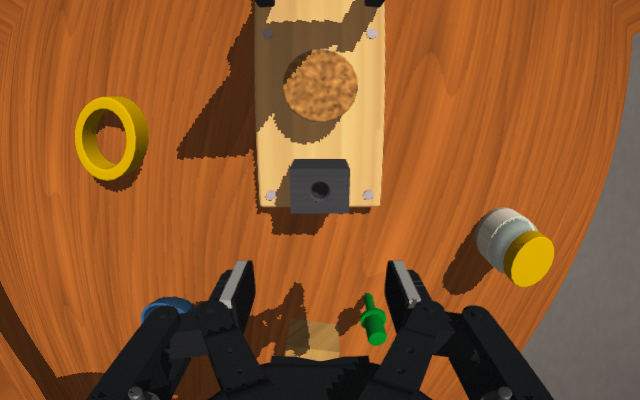

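```bash
cat > cork.py <<'E'
from m import *
im=cv2.imread("pics/w4.png")[:,:,::-1].copy();i=imaging.camera_info("wrist")
print("cork",contour_on_plane(im,i,(5,157,60),(25,255,255),(275,42,366,130),46))
g=cv2.medianBlur(cv2.cvtColor(im,cv2.COLOR_RGB2HSV)[:,:,1],5)[40:135,270:372]
c=cv2.HoughCircles(g,cv2.HOUGH_GRADIENT_ALT,1,50,param1=100,param2=.5,minRadius=30,maxRadius=42);print(c)
if c is not None: print(plane("wrist",c[0,0,:2]+[270,40],46,i))
print("sock",plane("wrist",(320.3,189.5),60,i),"cork eye",plane("wrist",(320.5,85.5),46,i))
w3=cv2.imread("pics/w3.png")
E
python3 cork.py
python3 - <<'E'
from m import *
t=imaging.read_camera("top");cv2.imwrite("pics/t3.png",t[:,:,::-1]);h=cv2.cvtColor(t,cv2.COLOR_RGB2HSV)
e=proj("top",[586.4,121.5,46]);print(e)
x,y=e.astype(int);print(h[y-15:y+16:3,x-16:x+17:2,1])
E
```

```text
cork (array([319.73,  85.52]), array([587.11, 119.61,  27.27]), np.float64(0.15213479872231883))
[[[47.   46.   36.84]]]
[585.3  118.56  46.  ]
sock [604.66  45.62  60.  ] cork eye [587.72 119.5   46.  ]
[239.54 193.21]
[[ 33  34  41  54  42  34  51  52  40  47  58  47  46  50  39  47  52]
 [ 53  52  45  43  44  72  57  46  58  51  53  56  65  89  92  83  52]
 [ 39  39  40  48  53 140 154 151 149 147 155 153 153 126 125 126 126]
 [ 46  55  43  36  80 142 151 154 147 156 150 149 154 150 152 108 113]
 [ 36  52  31  31 136 156 149 155 153 143 147 148 158 151 152 121 113]
 [ 27  43  33  29 158 153 149 151 147 145 156 149 148 147 146 142 116]
 [ 59  52  35  44 158 154 154 155 152 144 149 141 146 150 151 137 114]
 [ 41  43  50  85 156 154 155 155 154 152 158 155 149 160 153 116 130]
 [ 52  50  47  48  50  49  52  52  51  52  60  52  51  50  47  50  48]
 [ 47  51  45  48  47  48  48  48  49  52  46  44  50  45  50  48  51]
 [ 49  48  46  48  47  47  44  52  46  48  52  48  51  52  46  52  45]]
```

Call:
play_rows([
  [[0.7, -0.9, -0.1, 0, 0], [0.7, -0.9, -0.1, 0, 0], [0.7, -0.9, -0.1, 0, 0], [0.7, -0.9, -0.1, 0, 0], [0.7, -0.9, -0.1, 0, 0], [0.7, -0.9, -0.1, 0, 0], [0.7, -0.9, -0.1, 0, 0], [0.7, -0.9, -0.1, 0, 0], [0.7, -0.5, -0.1, 0, 0], [0.7, -0.5, -0.1, 0, 0]],
])

```text
time_s: 13.45
ee_pos: [625.7, -141.4, 143.8]
ee_rot: [-0.0, 0.623, 0.782, 0.0]
contact_force: [0.2, 0.2, -0.4]
finger_gap: 72.7
gripper_force: 0.0
```

Run:
```python
from m import *
t=imaging.read_camera("top");cv2.imwrite("pics/t4.png",t[:,:,::-1]);s=imaging.read_camera("scene");cv2.imwrite("pics/s4.png",s[:,:,::-1])
t0=cv2.imread("pics/top0.png");s0=cv2.imread("pics/scene0.png")
E1=proj("top",[586.4,121.5,46])
def up(im,x,y,w,h,f): return cv2.resize(im[y:y+h,x:x+w],(w*f,h*f),interpolation=cv2.INTER_CUBIC)
o=np.vstack([np.hstack([up(t0,215,170,90,50,4),up(t[:,:,::-1],215,170,90,50,4)]),np.hstack([up(s0,330,160,90,60,4),up(s[:,:,::-1],330,160,90,60,4)])])
for k,n,z in((0,"top",36),(1,"top",46),(0,"scene",36),(1,"scene",46)):
    x0,y0=(215,170) if n=="top" else (330,160)
    th=np.linspace(0,2*np.pi,60)
    P=np.array([(proj(n,[586.4+28*np.cos(a),121.5+28*np.sin(a),z])-[x0,y0]+.5)*4+[360*k,0 if n=="top" else 200] for a in th]).astype(int)
    cv2.polylines(o,[P],True,(0,255,0),1)
cv2.imwrite("pics/cmp.png",o);print(o.shape)
go([636.5,-308,120],.22)
```

```text
(440, 720, 3)
t 13.55 pos [ 625.77 -141.52  143.89] yaw 0.22401147194251492 q6 [-0.24  0.56  1.65 -0.    0.93 -0.46] units [-8.23 -1.33  1.2 ] twist 0.040114719425148326 after twist [-8.24 -1.29  1.2 ] F [ 0.18 -0.88 -0.53] gap 72.50190308176275
```

View pics/cmp.png

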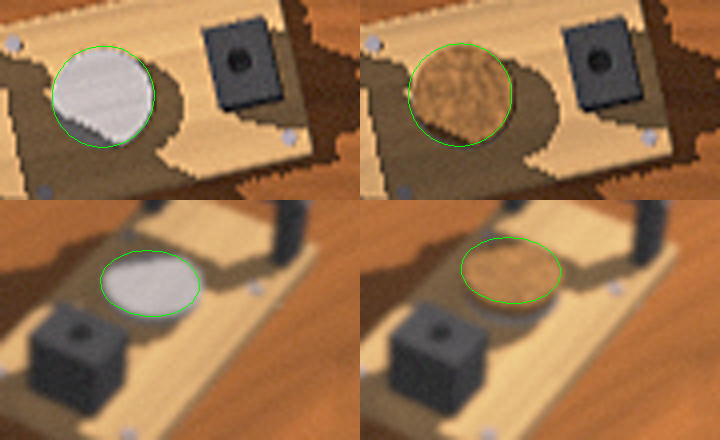

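Call:
play_rows([
  [[0.75, -1, -0.16, 0, 0], [0.75, -1, -0.16, 0, 0], [0.75, -1, -0.16, 0.2, 0], [0.75, -1, -0.16, 0.2, 0], [0.75, -1, -0.16, 0.3, 0], [0.75, -1, -0.16, 0.3, 0], [0.75, -1, -0.16, 0.5, 0], [0.75, -0.9, -0.16, 0.5, 0], [0.75, -0.3, 0, 0.2, 0], [0.75, 0, 0, 0, 0]],
])

```text
time_s: 14.55
ee_pos: [636.8, -306.7, 98.5]
ee_rot: [-0.001, 0.624, 0.782, -0.0]
contact_force: [0.1, 0.0, -0.2]
finger_gap: 74.6
gripper_force: 0.0
```

Run:
```python
from m import *
i=imaging.camera_info("wrist");im=imaging.read_camera("wrist");s,T=tool()
cv2.imwrite("pics/w5.png",im[:,:,::-1])
a,b=proj("wrist",[637,-308,14],i).astype(int);print(a,b,s["ee_pos"])
c=contour_on_plane(im,i,(95,50,40),(125,255,255),(a-40,b-30,a+40,b+30),14);print("spot",c)
print("rim",contour_on_plane(im,i,(0,0,120),(179,50,255),(a-60,b-50,a+60,b+50),14))
go([c[1][0],c[1][1],8],.22)
```

```text
319 218 [ 637.08 -305.98   99.16]
spot (array([319.29, 219.07]), array([ 637.44, -309.06,   16.63]), np.float64(0.08760395632083176))
rim (array([319.29, 214.75]), array([ 637.09, -307.56,   27.91]), np.float64(0.4748640405319289))
t 14.6 pos [ 637.08 -305.98   99.16] yaw 0.2244135041456525 q6 [-0.46  0.7   1.51  0.    0.94 -0.69] units [-0.16 -0.01  4.56] twist 0.04413504145652558 after twist [-0.16 -0.01  4.56] F [ 0.77  0.38 -0.14] gap 74.81758427115908
```

Call:
play_rows([
  [[0.75, -0.13, 0, 0.8, 0], [0.75, 0, 0, 1, 0], [0.75, 0, 0, 1, 0], [0.75, 0, 0, 0.8, 0], [0.75, 0, 0, 0.5, 0], [0.75, 0, 0, 0.3, 0], [0.75, 0, 0, 0.2, 0], [0.3, 0, 0, 0, 0], [0.2, 0, 0, 0, 0], [0.0, 0, 0, 0, 0]],
])

```text
time_s: 15.6
ee_pos: [638.6, -308.8, 8.9]
ee_rot: [0.001, 0.623, 0.782, 0.0]
contact_force: [0.9, -0.3, 3.0]
finger_gap: 53.1
gripper_force: 63.4
```

Call:
play_rows([
  [[0.0, 0, 0, 0, 0], [0.0, 0, 0, 0, 0], [0.0, 0, 0, -0.3, 0], [0, 0, 0, -0.8, 0], [0, 0, 0, -1, 0], [0, 0, 0, -1, 0], [0, 0, 0, -1, 0], [0, 0, 0, -0.8, 0], [0, 0, 0, -0.3, 0], [0, 0, 0, 0, 0]],
])

```text
time_s: 16.6
ee_pos: [638.7, -308.8, 113.7]
ee_rot: [0.001, 0.623, 0.782, 0.0]
contact_force: [-0.5, -0.4, -1.5]
finger_gap: 53.2
gripper_force: 63.1
```

Run:
```python
from m import *
i=imaging.camera_info("wrist");im=imaging.read_camera("wrist");s,T=tool();p=s["ee_pos"]
cv2.imwrite("pics/w6.png",im[:,:,::-1])
a,b=proj("wrist",p+[0,0,7],i).astype(int)
c=contour_on_plane(im,i,(95,50,40),(125,255,255),(a-50,b-40,a+50,b+40),p[2]+7,);print("spot",c)
print("rel",T.T@(np.r_[c[1][:2],p[2]+7]-p))
go([586.4,121.2,120],.22)
```

```text
spot (array([319.54, 280.11]), array([ 639.02, -308.62,   16.76]), np.float64(0.06509780983409598))
rel [-0.31  0.99 -7.  ]
t 16.65 pos [ 637.99 -308.54  112.37] yaw 0.2250071234160765 q6 [-0.47  0.69  1.5  -0.    0.96 -0.69] units [21.52  2.28 -0.39] twist 0.05007123416076453 after twist [21.53  2.17 -0.39] F [ 0.01 -0.77 -1.42] gap 53.26917380958138
```

Call:
play_rows([
  [[0, 0.5, 0.06, -0.2, 0], [0, 1, 0.1, -0.2, 0], [0, 1, 0.1, 0, 0], [0, 1, 0.1, 0, 0], [0, 1, 0.1, 0, 0], [0, 1, 0.1, 0, 0], [0, 1, 0.1, 0, 0], [0, 1, 0.1, 0, 0], [0, 1, 0.1, 0, 0], [0, 1, 0.1, 0, 0]],
])

```text
time_s: 17.65
ee_pos: [614.1, -117.4, 120.0]
ee_rot: [0.0, 0.623, 0.782, 0.0]
contact_force: [0.4, -0.1, -0.9]
finger_gap: 53.6
gripper_force: 63.1
```

Call:
play_rows([
  [[0, 1, 0.11, 0, 0], [0, 1, 0.11, 0, 0], [0, 1, 0.11, 0, 0], [0, 1, 0.11, 0, 0], [0, 1, 0.11, 0, 0], [0, 1, 0.11, 0, 0], [0, 1, 0.11, 0, 0], [0, 1, 0.11, 0, 0], [0, 1, 0.11, 0, 0], [0, 1, 0.11, 0, 0]],
])

```text
time_s: 18.65
ee_pos: [590.7, 82.4, 120.0]
ee_rot: [0.0, 0.623, 0.782, 0.0]
contact_force: [0.4, 0.6, 0.2]
finger_gap: 53.5
gripper_force: 63.1
```

Call:
play_rows([
  [[0, 1, 0.1, 0, 0], [0, 0.7, 0.1, 0, 0], [0, 0.3, 0, 0.4, 0], [0, 0, 0, 0.7, 0], [0, 0, 0, 0.8, 0], [0, 0, 0, 0.6, 0], [0, 0, 0, 0.3, 0], [0, 0, 0, 0, 0], [0, 0, 0, 0, 0], [0, 0, 0, 0, 0]],
])

```text
time_s: 19.65
ee_pos: [586.6, 120.6, 64.4]
ee_rot: [0.0, 0.623, 0.782, 0.0]
contact_force: [-0.3, 0.2, -0.3]
finger_gap: 53.4
gripper_force: 63.1
```

Run:
```python
from m import *
go([586.4,121.5,56],.22)
```

```text
t 19.65 pos [586.6  120.64  64.42] yaw 0.22470278038123398 q6 [ 0.18  0.63  1.78  0.    0.74 -0.04] units [ 0.04 -0.    0.42] twist 0.04702780381234062 after twist [ 0.04 -0.    0.42] F [-0.27  0.18 -0.26] gap 53.393798661196826
```

Call:
play_rows([
  [[0, 0.04, 0, 0.25, 0], [0, 0, 0, 0.2, 0], [0, 0, 0, 0, 0], [0.45, 0, 0, 0, 0], [0.5, 0, 0, 0, 0], [0.5, 0, 0, 0, 0], [0.6, 0, 0, -0.3, 0], [0.6, 0, 0, -0.8, 0], [0.6, 0, 0, -1, 0], [0.6, 0, 0, -1, 0]],
])

```text
time_s: 20.65
ee_pos: [586.1, 121.5, 118.8]
ee_rot: [0.0, 0.623, 0.782, 0.0]
contact_force: [0.5, 0.4, 0.1]
finger_gap: 68.6
gripper_force: 0.0
```

Call:
play_rows([
  [[0.6, -1, 0, -1, 0], [0.6, -1, 0, -1, 0], [0.6, -1, 0, -1, 0], [0.6, -1, 0, -1, 0], [0.6, -0.5, 0, -1, 0], [-1, 0, 0, -1, 0], [-1, 0, 0, -0.5, 0], [-1, 0, 0, 0, 0], [-1, 0, 0, 0, 0], [-1, 0, 0, 0, 0]],
])

```text
time_s: 21.65
ee_pos: [605.2, 34.0, 245.9]
ee_rot: [-0.001, 0.623, 0.782, -0.001]
contact_force: [0.1, 0.2, 0.3]
finger_gap: -0.2
gripper_force: 0.0
```

Run:
```python
from m import *
i=imaging.camera_info("wrist");im=imaging.read_camera("wrist");s,T=tool();p=s["ee_pos"]
cv2.imwrite("pics/w7.png",im[:,:,::-1])
a,b=proj("wrist",[586.4,121.5,60],i).astype(int);print(a,b)
print("spot",contour_on_plane(im,i,(95,50,40),(125,255,255),(a-30,max(0,b-25),a+30,b+25),60))
a,b=proj("wrist",[604,44,60],i).astype(int);
print("sock",contour_on_plane(im,i,(0,0,0),(179,255,50),(a-13,b-12,a+13,b+12),60))
print(cv2.cvtColor(im,cv2.COLOR_RGB2HSV)[b-11:b+11,a-14:a+14:2,2])
go([548,292,300],.22)
```

```text
320 97
spot (array([320.54,  97.95]), array([586.21, 121.41,  16.52]), np.float64(0.11614350360239145))
sock (array([321.48, 171.85]), array([604.57,  45.87,   6.22]), np.float64(0.37551348018617736))
[[64 65 65 64 65 64 65 65 65 66 64 64 65 64]
 [66 64 65 64 64 67 66 66 66 67 64 65 66 64]
 [66 67 67 67 66 68 66 67 67 67 67 69 68 66]
 [65 65 66 67 67 69 67 64 66 67 68 68 65 67]
 [63 66 65 65 64 65 65 52 58 65 67 67 66 67]
 [66 66 66 66 66 62 44 36 36 50 64 66 67 67]
 [67 67 66 67 67 55 36 28 30 35 55 66 67 67]
 [66 67 67 66 64 45 32 27 27 27 39 67 65 65]
 [66 67 68 67 63 38 27 27 28 26 32 65 66 66]
 [67 67 67 67 64 34 23 27 27 23 28 58 67 68]
 [69 68 68 67 63 29 24 23 24 26 28 53 68 69]
 [69 70 70 71 66 36 24 24 27 24 28 57 70 71]
 [68 67 68 69 67 48 26 24 26 23 27 58 69 69]
 [69 67 67 68 68 58 42 28 23 25 34 60 69 67]
 [67 66 68 68 71 62 55 36 31 28 46 62 66 70]
 [68 68 68 69 73 70 56 51 47 39 55 67 70 70]
 [67 70 69 67 68 75 72 54 54 56 62 68 69 68]
 [68 68 68 68 66 70 76 76 71 66 66 68 68 67]
 [69 69 68 70 69 70 74 77 73 70 67 68 69 69]
 [70 69 69 70 71 70 71 71 71 68 68 70 70 69]
 [70 69 69 72 69 68 70 69 70 70 69 69 70 69]
 [68 67 67 67 68 68 69 68 68 70 68 68 67 68]]
t 21.7 pos [605.3   34.04 245.81] yaw 0.22546895013476304 q6 [ 0.04  0.39  1.67 -0.    1.09 -0.19] units [13.21  0.09 -2.7 ] twist 0.054689501347631175 after twist [13.21  0.01 -2.7 ] F [-0.56 -0.13  0.48] gap 0.4210021403014104
```

Call:
play_rows([
  [[-1, 0, 0, -1, 0], [-1, 0.3, 0, -1, 0], [-1, 0.6, 0, -0.8, 0], [-1, 1, 0, 0, 0], [-1, 1, 0, 0, 0], [-1, 1, 0, 0, 0], [-1, 1, 0, 0, 0], [-1, 1, 0, 0, 0], [-1, 1, 0, 0, 0], [-1, 1, 0, 0, 0]],
])

```text
time_s: 22.7
ee_pos: [570.1, 188.7, 301.9]
ee_rot: [-0.001, 0.623, 0.782, -0.001]
contact_force: [0.5, -0.3, 0.6]
finger_gap: -0.4
gripper_force: 0.0
```

Call:
play_rows([
  [[-1, 1, 0, 0, 0], [-1, 1, 0, 0, 0], [-1, 1, 0, 0, 0], [-1, 1, 0, 0, 0], [-1, 1, 0, 0, 0], [-1, 0.5, 0, 0.5, 0], [-1, 0, 0, 1, 0], [-1, 0, 0, 1, 0], [-1, 0, 0, 1, 0], [-1, 0, 0, 0.6, 0]],
])

```text
time_s: 23.7
ee_pos: [545.0, 294.2, 217.9]
ee_rot: [-0.001, 0.623, 0.782, -0.002]
contact_force: [-0.1, -0.4, -0.2]
finger_gap: -0.2
gripper_force: 0.0
```

Run:
```python
from m import *
go([584.8,124,222],.22)
```

```text
t 23.7 pos [545.01 294.23 217.95] yaw 0.22508530467506083 q6 [ 0.48  0.44  1.66 -0.    1.05  0.25] units [-8.74  0.04 -0.19] twist 0.05085304675060742 after twist [-8.74  0.08 -0.19] F [-0.07 -0.41 -0.15] gap -0.1629695582338988
```

Call:
play_rows([
  [[-1, -0.5, 0, 0, 0], [-1, -0.5, 0, 0, 0], [-1, -0.5, 0, 0, 0], [-1, -0.5, 0, 0, 0], [-1, -0.5, 0, 0, 0], [-1, -0.5, 0, 0, 0], [-1, -0.5, 0, 0, 0], [-1, -0.5, 0, 0, 0], [-1, -0.5, 0, 0, 0], [-1, -0.5, 0, 0, 0]],
])

```text
time_s: 24.7
ee_pos: [568.6, 196.7, 220.7]
ee_rot: [-0.0, 0.623, 0.782, -0.0]
contact_force: [-0.5, 2.4, -1.3]
finger_gap: -0.1
gripper_force: 0.9
```

Call:
play_rows([
  [[-1, -0.45, 0, 0, 0], [-1, -0.45, 0, 0, 0], [-1, -0.45, 0, 0, 0], [-1, -0.45, 0, 0, 0], [-1, -0.45, 0, 0, 0], [-1, -0.45, 0, 0, 0], [-1, -0.45, 0, 0, 0], [-1, -0.45, 0, 0, 0], [-1, -0.2, 0, 0, 0], [-1, 0, 0, 0, 0]],
])

```text
time_s: 25.7
ee_pos: [585.7, 122.7, 221.0]
ee_rot: [0.0, 0.624, 0.782, -0.0]
contact_force: [0.1, 0.1, 0.5]
finger_gap: 0.3
gripper_force: 0.0
```

Run:
```python
from m import *
t=imaging.read_camera("scene");cv2.imwrite("pics/s8.png",t[:,:,::-1])
c,st,m=blob(t,(100,90,30),(125,255,255),(300,50,470,260));print(c,st)
for th in (1.0,1.2,1.5):
    ey=80-185*np.cos(th);ez=66+185*np.sin(th);print(th,proj("scene",[586.4-.22*ey,121.5+.976*ey,ez]))
go([634,-151,200],.22)
```

```text
[376.85 134.59] [ 53  63  46  46 802]
1.0 [366.62 115.95]
1.2 [375.7  101.07]
1.5 [389.61  83.97]
t 25.75 pos [585.6  123.11 221.  ] yaw 0.22443715798938235 q6 [ 0.19  0.41  1.71 -0.    1.03 -0.04] units [-13.9   -0.69   1.05] twist 0.04437157989382268 after twist [-13.9   -0.63   1.05] F [ 0.42  0.5  -0.55] gap 0.05682411401565269
```

Call:
play_rows([
  [[-1, 0, 0, -1, 0], [-1, 0, 0, -1, 0], [-1, 0, 0, -0.5, 0], [-0.2, -1, 0, 0, 0], [-0.2, -1, -0.1, 0, 0], [-0.2, -1, -0.1, 0, 0], [-0.2, -1, -0.1, 0, 0], [-0.2, -1, -0.1, 0, 0], [-0.2, -1, -0.1, 0, 0], [-0.2, -1, -0.1, 0, 0]],
])

```text
time_s: 26.75
ee_pos: [604.9, -16.2, 270.6]
ee_rot: [-0.0, 0.623, 0.782, -0.0]
contact_force: [-0.3, -1.0, 0.5]
finger_gap: 34.3
gripper_force: 0.0
```

Call:
play_rows([
  [[-0.2, -1, -0.1, 0.5, 0], [-0.2, -1, 0, 1, 0], [-0.2, -1, 0, 1, 0], [-0.2, -1, 0, 1, 0], [-0.2, -1, 0, 1, 0], [-0.2, -1, 0, 1, 0], [-0.2, -0.6, 0, 0.8, 0], [-0.2, 0, 0, 0, 0], [-0.2, 0, 0, 0, 0], [-0.2, 0, 0, 0, 0]],
])

```text
time_s: 27.75
ee_pos: [633.0, -144.0, 145.9]
ee_rot: [0.001, 0.623, 0.782, 0.0]
contact_force: [-0.4, -1.3, 0.4]
finger_gap: 34.1
gripper_force: 0.0
```

Run:
```python
from m import *
i=imaging.camera_info("wrist");im=imaging.read_camera("wrist");s,T=tool();p=s["ee_pos"]
cv2.imwrite("pics/w9.png",im[:,:,::-1]);print(p,T[:,2],s["finger_gap"])
for q in ([635,-151,78],[631,-227,72]): print("exp",proj("wrist",q,i))
h=cv2.cvtColor(im,cv2.COLOR_RGB2HSV)
a,b=proj("wrist",[635,-151,78],i).astype(int)
for nm,lo,hi in(("red",(0,170,60),(6,255,255)),("red2",(172,150,60),(179,255,255))):
    try:
        c=contour_on_plane(im,i,lo,hi,(a-60,b-60,a+60,b+60),64);print(nm,c,blob(im,lo,hi,(a-60,b-60,a+60,b+60))[1])
    except Exception as e:print(nm,e)
t=imaging.read_camera("top");cv2.imwrite("pics/t9.png",t[:,:,::-1])
go([635,-151,92],.22)
```

```text
[ 633.09 -144.06  146.12] [ 0. -0. -1.] 34.146195429384875
exp [319.36 234.15]
exp [294.45 309.6 ]
red (array([322.46, 231.31]), array([ 638.41, -154.31,   12.38]), np.float64(1.3409754202728585)) [ 52  41  24  33 658]
red2 attempt to get argmax of an empty sequence
t 27.85 pos [ 633.1  -144.1   146.18] yaw 0.2259629342182587 q6 [-0.24  0.57  1.63  0.    0.94 -0.47] units [-0.36  0.01  2.71] twist 0.05962934218258775 after twist [-0.36  0.01  2.71] F [ 0.43 -0.35 -0.39] gap 34.22995962448332
```

```bash
cat > pin.py <<'E'
from m import *
def cyl(n,i,x,y,z0,z1,r,ax=np.array([0,0,1.])):
    th=np.linspace(0,2*np.pi,48,endpoint=False)
    P=np.array([proj(n,[x+r*np.cos(a),y+r*np.sin(a),z],i) for z in(z0,z1) for a in th])
    k=cv2.convexHull(P.astype(np.float32))[:,0]
    return k
def fit(n,i,im,x,y,z0,z1,r,lo=(0,150,50),hi=(7,255,255)):
    k=cyl(n,i,x,y,z0,z1,r);a=k.min(0).astype(int)-15;b=k.max(0).astype(int)+15;a=np.maximum(a,0)
    c,st,m=blob(im,lo,hi,(a[0],a[1],b[0],b[1]))
    ys,xs=np.nonzero(m);obs=np.r_[xs.min()-.5+a[0],xs.max()+.5+a[0],ys.min()-.5+a[1],ys.max()+.5+a[1]]
    f=lambda v:np.r_[(q:=cyl(n,i,v[0],v[1],z0,z1,r)).min(0)[0],q.max(0)[0],q.min(0)[1],q.max(0)[1]]-obs
    s=least_squares(f,[x,y],diff_step=1e-4);return s.x,s.fun
E
python3 - <<'E'
from pin import *
i=imaging.camera_info("wrist");im=cv2.imread("pics/w9.png")[:,:,::-1].copy()
print(fit("wrist",i,im,636,-152,50,78,9))
for n,f in(("top","pics/top0.png"),("scene","pics/scene0.png")):
    print(n,fit(n,None,cv2.imread(f)[:,:,::-1].copy(),636,-152,50,78,9))
E
```

```text
(array([ 638.03, -153.62]), array([-0.47,  0.48, -1.66,  1.63]))
top (array([ 638.56, -153.68]), array([-0.14,  0.14, -0.6 ,  0.62]))Traceback (most recent call last):
  File "<stdin>", line 5, in <module>
  File "pin.py", line 12, in fit
    s=least_squares(f,[x,y],diff_step=1e-4);return s.x,s.fun
    return func(*args, **kwargs)
    result = trf(vector_fun.fun, vector_fun.jac, x0, f0, J0, lb, ub, ftol, xtol,
                 gtol, max_nfev, x_scale, loss_function, tr_solver,
                 tr_options.copy(), verbose, callback=callback_wrapped)
    return trf_no_bounds(
        fun, jac, x0, f0, J0, ftol, xtol, gtol, max_nfev, x_scale,
        loss_function, tr_solver, tr_options, verbose, callback=callback)
    f_new = fun(x_new)
    self._update_fun()
    ~~~~~~~~~~~~~~~~^^
    self.f = self.fun_wrapped(xp_copy(self.x))
             ~~~~~~~~~~~~~~~~^^^^^^^^^^^^^^^^^
    return np.atleast_1d(self.fun(x))
                         ~~~~~~~~^^^
    return self.f(x, *self.args, **self.kwargs)
           ~~~~~~^^^^^^^^^^^^^^^^^^^^^^^^^^^^^^
  File "pin.py", line 11, in <lambda>
    f=lambda v:np.r_[(q:=cyl(n,i,v[0],v[1],z0,z1,r)).min(0)[0],q.max(0)[0],q.min(0)[1],q.max(0)[1]]-obs
                         ~~~^^^^^^^^^^^^^^^^^^^^^^^
  File "pin.py", line 4, in cyl
    P=np.array([proj(n,[x+r*np.cos(a),y+r*np.sin(a),z],i) for z in(z0,z1) for a in th])
                ~~~~^^^^^^^^^^^^^^^^^^^^^^^^^^^^^^^^^^^^^
  File "h.py", line 15, in proj
    i=info or imaging.camera_info(n);K=i["mtx"];M=i["cam_to_world"]
              ~~~~~~~~~~~~~~~~~~~^^^
ValueError: time passes only in moves, steps and waits
```

Call:
play_rows([
  [[-0.2, -0.51, 0.15, 0, 0], [-0.2, 0, 0, 0.7, 0], [-0.2, 0, 0, 1, 0], [-0.2, 0, 0, 1, 0], [-0.2, 0, 0, 0.8, 0], [-0.2, 0, 0, 0.5, 0], [-0.2, 0, 0, 0.2, 0], [-0.2, 0, 0, 0.08, 0], [-0.2, 0, 0, 0, 0], [-0.2, 0, 0, 0, 0]],
])

```text
time_s: 28.85
ee_pos: [638.3, -154.2, 60.1]
ee_rot: [0.001, 0.623, 0.782, 0.0]
contact_force: [0.1, 0.1, -0.5]
finger_gap: 34.0
gripper_force: 0.0
```

Call:
play_rows([
  [[-1, 0, 0, 0, 0], [-1, 0, 0, 0, 0], [-1, 0, 0, 0, 0], [-1, 0, 0, 0, 0], [-1, 0, 0, -0.3, 0], [-1, 0, 0, -0.8, 0], [-1, 0, 0, -1, 0], [-1, 0, 0, -0.8, 0], [-1, 0, 0, -0.3, 0], [-1, 0, 0, 0, 0]],
])

```text
time_s: 29.85
ee_pos: [638.4, -154.3, 124.9]
ee_rot: [0.001, 0.623, 0.782, 0.0]
contact_force: [0.9, -0.8, 0.2]
finger_gap: 16.4
gripper_force: 58.7
```

Run:
```python
from pin import *
i=imaging.camera_info("wrist");s,T=tool();im=imaging.read_camera("wrist");p=s["ee_pos"]
cv2.imwrite("pics/w10.png",im[:,:,::-1]);print(p,s["finger_gap"],s["gripper_force"],s["contact_force"])
t=imaging.read_camera("scene");cv2.imwrite("pics/s10.png",t[:,:,::-1])
c,st,m=blob(t,(100,90,30),(125,255,255),(300,100,470,260));print("lid",c,st)
h=cv2.cvtColor(t,cv2.COLOR_RGB2HSV)
for z in(71,81):print("hole exp",proj("scene",[604,44,z]))
x,y=proj("scene",[604,44,81]).astype(int);print(h[y-14:y+15:2,x-20:x+21:2,2])
go([604.2,45,200],.22)
```

```text
[ 638.42 -154.27  124.91] 16.420019975988406 58.67931425571442 [ 0.86 -0.82  0.19]
lid [364.83 172.63] [  31   45   69   57 1773]
hole exp [348.38 188.72]
hole exp [348.5  185.26]
[[179 171 175 178 177 176 172 170 145 126 136 141 142 143 140 141 142 142
  143 142 141]
 [170 176 179 177 175 170 169 141 132 140 138 135 142 143 139 146 142 141
  144 141 140]
 [178 175 179 172 171 168 132 137 140 138 141 140 141 138 140 145 143 140
  137 139 141]
 [173 172 172 175 169 134 134 136 138 140 143 140 142 145 139 144 147 143
  140 139 141]
 [172 175 177 173 142 136 142 143 140 138 140 138 137 141 140 139 141 145
  142 140 140]
 [176 179 173 133 136 141 137 143 141 142 142 141 142 139 142 141 142 140
  137 140 139]
 [173 171 119 140 141 139 139 139 140 141 130 122 132 136 141 142 141 141
  141 140 142]
 [171 111 135 143 139 136 138 139 137 130  95  80  95 131 140 139 141 139
  142 141 140]
 [162  79  97 122 135 135 138 139 138 134 104  83 111 136 144 142 137 137
  140 141 123]
 [166 116  72  74  94 124 132 140 138 143 139 131 137 140 138 139 140 140
  136 123 101]
 [179 176 149  83  73  78  85 109 134 139 139 140 138 142 141 141 138 139
  123  96  90]
 [185 175 138 116  96  60  62  74  84 109 128 138 140 141 140 142 140 125
  100  99 114]
 [166 131 118 121  94  48  50  58  68  71  80 109 127 139 140 141 126 102
   97 125 160]
 [125 113 119 117  94  51  45  47  48  63  64  68  79  94 122 123 105  81
  158 216 232]
 [114 116 119 117  88  48  49  49  48  45  41  50  62  69  77  90  76 138
  211 234 237]]
t 29.95 pos [ 637.36 -153.97  123.07] yaw 0.22503531058954282 q6 [-0.26  0.61  1.63 -0.    0.91 -0.48] units [10.07  0.6  -3.84] twist 0.05035310589542874 after twist [10.07  0.55 -3.84] F [-0.18  0.04 -0.41] gap 16.065820611016928
```

Call:
play_rows([
  [[-1, 0.3, 0.06, -0.6, 0], [-1, 0.8, 0.06, -0.6, 0], [-1, 1, 0.06, -0.5, 0], [-1, 1, 0.06, 0, 0], [-1, 1, 0.06, 0, 0], [-1, 1, 0.06, 0, 0], [-1, 1, 0.06, 0, 0], [-1, 0.6, 0.06, 0, 0], [-1, 0.3, 0.06, 0, 0], [-1, 0, 0, 0, 0]],
])

```text
time_s: 30.95
ee_pos: [617.0, -14.1, 157.4]
ee_rot: [0.0, 0.623, 0.783, 0.0]
contact_force: [0.4, -0.1, -1.0]
finger_gap: 16.2
gripper_force: 58.7
```

Run:
```python
from pin import *
i=imaging.camera_info("wrist");s,T=tool();im=imaging.read_camera("wrist");p=s["ee_pos"]
cv2.imwrite("pics/w11.png",im[:,:,::-1]);print(p)
a,b=proj("wrist",[604,44.5,81],i).astype(int);print("hole exp",a,b)
h=cv2.cvtColor(im,cv2.COLOR_RGB2HSV)
print(h[b-16:b+17:2,a-20:a+21:2,2])
f=proj("wrist",p-[0,0,54],i).astype(int);print("foot exp",f,"collar",proj("wrist",p-[0,0,12],i))
print(h[f[1]-14:f[1]+15:2,f[0]-20:f[0]+21:2,1])
```

```text
[616.97 -14.07 157.37]
hole exp 319 138
[[147 147 147 148 146 147 145 145 144 144 147 147 148 149 149 146 145 147
  146 148 147]
 [149 149 148 148 146 146 145 145 144 144 144 145 145 147 148 148 146 147
  147 145 149]
 [145 145 144 146 146 146 146 145 145 125 123 111 127 148 147 144 146 146
  148 148 151]
 [142 144 144 145 145 145 145 136  91  68  63  58  60  79 128 146 147 147
  150 149 150]
 [141 142 142 143 143 145 134  94  65  34  32  35  32  38  68 119 147 147
  149 149 151]
 [141 144 144 144 143 140 111  36  32  32  33  34  33  32  46  71 148 147
  147 149 149]
 [143 144 143 144 142 132  98  27  33  32  33  32  32  30  26  56 103 146
  146 150 149]
 [145 146 145 145 145 133  84  28  27  31  31  31  33  30  26  53  86 146
  148 149 150]
 [145 146 144 146 145 140  80  28  25  27  27  28  26  27  29  55  92 144
  145 147 150]
 [145 146 145 145 144 144 112  30  27  28  27  26  29  28  30  68 110 146
  147 145 148]
 [144 145 145 145 145 148 139  53  31  28  28  28  29  32  36  90 126 145
  145 148 146]
 [146 146 146 144 144 146 155 136  68  36  33  31  34  43  99 119 145 146
  144 1
[... 1131 characters left out ...]
3 196 197 199 202 178  27  25  26  23  26  21  65 198 198 197
  195 197 198]
 [198 198 199 196 198 199 199 163  18  24  22  23  22  21  23 201 197 198
  200 197 198]
 [198 201 197 195 195 197 198 141  28  24  22  23  22  23  24 195 198 195
  196 195 197]
 [198 197 198 197 197 197 200 131  27  19  24  23  23  22  26 178 197 197
  198 200 198]
 [198 199 199 197 198 197 193 120  27  24  22  25  22  22  23 172 200 198
  199 198 197]
 [199 195 196 195 201 150  59  25  21  22  24  26  24  26  22  41  63 149
  196 198 199]
 [196 198 199 172  80  21  26  24  22  20  22  21  22  22  23  22  22  22
   98 202 199]
 [198 196 167  22  24  21  21  20  21  22  21  20  22  22  21  21  22  22
   25  36 176]]
```

View pics/w11.png

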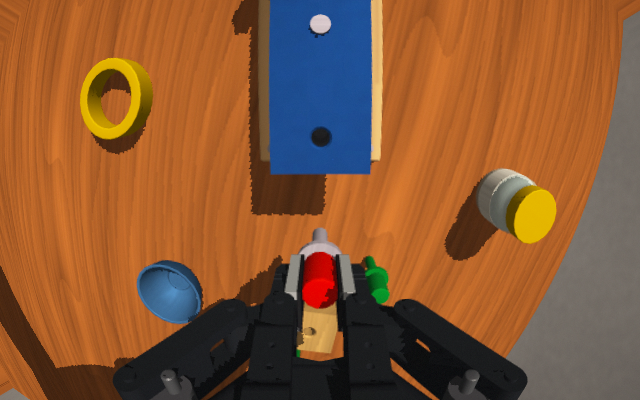

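Run:
```python
from pin import *
i=imaging.camera_info("wrist");s,T=tool();p=s["ee_pos"];print(p)
im=cv2.imread("pics/w11.png")[:,:,::-1].copy();h=cv2.cvtColor(im,cv2.COLOR_RGB2HSV)
# hole: rim via V<115 blob
m=(h[122:152,300:345,2]<115).astype(np.uint8);ys,xs=np.nonzero(m)
(cx,cy),r=cv2.minEnclosingCircle(np.c_[xs,ys].astype(np.float32));u=np.array([cx+300,cy+122]);print("hole px",u,r)
H=plane("wrist",u,80.6,i);H2=plane("wrist",(321.2,136.5),80.6,i);print("hole",H,H2)
print("top-face centre of pad rivet", )
# shaft axis column & foot
S=h[...,1]
for y in range(229,244,3):
    r_=np.nonzero(S[y,300:345]<100)[0]+300;print(y,r_.min(),r_.max(),end="; ")
print()
for off in(0,-1,1): print(off,proj("wrist",p+T[:,0]*off-[0,0,54],i),proj("wrist",p+T[:,0]*off-[0,0,34],i))
a=np.nonzero((S[225:250,320]<100))[0];print("foot top row",a.min()+225)
R0=(h[240:320,290:350,0]<7)&(h[240:320,290:350,1]>200)&(h[240:320,290:350,2]>120);ys,xs=np.nonzero(R0);print("red",xs.min()+290,xs.max()+290,ys.min()+240,ys.max()+240)
for off in(0,-1,1):
  k=cyl("wrist",i,*(p+T[:,0]*off)[:2],p[2]-10,p[2]+18,9);print(off,k.min(0),k.max(0))
```

```text
[617.07 -14.86 157.37]
hole px [321.21 136.  ] 10.992542266845703
hole [604.76  45.39  80.6 ] [604.83  45.05  80.6 ]
top-face centre of pad rivet
229 315 324; 232 313 326; 235 313 326; 238 313 326; 241 312 327; 
0 [318.88 232.93] [318.82 246.34]
-1 [318.88 234.3 ] [318.82 247.81]
1 [318.88 231.56] [318.82 244.86]
foot top row 228
red 302 334 252 308
0 [299.01 251.42] [338.29 311.77]
-1 [299.08 253.1 ] [338.22 313.39]
1 [298.94 249.73] [338.36 310.14]
```

Call:
play_rows([
  [[-1, 0.4, 0.05, 0, 0], [-1, 0.7, 0, 0, 0], [-1, 0.8, 0, 0, 0], [-1, 0.7, 0, 0, 0], [-1, 0.3, 0, 0, 0], [-1, 0.1, 0, 0, 0], [-1, 0, 0, 0.4, 0], [-1, 0, 0, 0.4, 0], [-1, 0, 0, 0.1, 0], [-1, 0, 0, 0, 0]],
])

```text
time_s: 32.0
ee_pos: [604.1, 43.0, 138.4]
ee_rot: [-0.001, 0.623, 0.782, -0.001]
contact_force: [0.3, -0.9, -0.0]
finger_gap: 16.1
gripper_force: 58.7
```

Run:
```python
from pin import *
i=imaging.camera_info("wrist");s,T=tool();im=imaging.read_camera("wrist");p=s["ee_pos"];go([604.4,44.8,130],.22)
t=imaging.read_camera("scene");cv2.imwrite("pics/s12.png",t[:,:,::-1]);cv2.imwrite("pics/w12.png",im[:,:,::-1])
h=cv2.cvtColor(im,cv2.COLOR_RGB2HSV)
f=proj("wrist",p-[0,0,54],i);g=proj("wrist",[604.8,45.2,80.6],i);print("foot",f,"hole",g)
x,y=f.astype(int);print(h[y-24:y+15:2,x-20:x+21:2,2])
print(h[y-24:y+15:3,x-20:x+21:2,1])
```

```text
t 32.05 pos [604.45  43.12 138.81] yaw 0.22445967830153843 q6 [ 0.05  0.52  1.74 -0.    0.88 -0.17] units [0.08 0.02 0.44] twist 0.04459678301538483 after twist [0.08 0.02 0.44] F [-0.59  0.12 -0.28] gap 16.210252685848157
foot [319.05 232.99] hole [320.72 228.06]
[[147 148 148 148 147 143 143 143 143 144 145 146 145 145 145 143 142 146
  148 148 147]
 [147 148 146 146 145 143 143 145 145 142 143 142 144 144 144 142 143 146
  148 148 148]
 [146 146 146 145 145 144 144 143 144 142 143 141 142 142 142 142 144 147
  147 149 150]
 [147 146 146 146 144 143 143 142 142 142 143 142 142 141 143 143 144 146
  148 148 150]
 [146 144 147 145 143 142 141 141 141 139 136 138 139 143 143 142 143 145
  146 148 149]
 [144 145 146 145 144 141 140 137 116  85  67  69  79 124 142 142 143 144
  146 149 150]
 [142 142 143 143 143 140 132 103  53  27  27  26  33  53  91 130 144 146
  149 150 152]
 [142 143 142 143 141 140 110  29  27  26  28  28  26  30  49  94 143 146
  147 148 151]
 [144 143 143 142 143 127  74  31  31  27  30  27  31  31  29  65 137 147
  146 148 148]
 [144 144 142 143 145 130  67  33 
[... 1403 characters left out ...]
5 203 198 199 184  16   9   9   9  20  20  17  16 197 200 205
  206 203 200]
 [202 200 205 202 197 202 148  15  16  16  16   8  23   8  16 169 200 200
  201 204 200]
 [204 199 199 200 203 203 202 108  25  27  22  23  24  17 142 207 198 201
  204 201 204]
 [205 201 204 200 203 204 184  24  20  24  23  24  22  21  61 199 204 204
  202 202 199]
 [204 202 203 204 207 206 171  21  22  24  23  26  22  21  76 207 201 199
  205 202 205]
 [206 203 202 204 205 194 153  23  24  25  21  22  20  26  72 201 204 202
  207 204 202]
 [203 202 200 200 200 202  19  22  24  23  20  22  23  22  22 164 205 203
  203 207 204]
 [200 197 193  38  22  25  22  24  22  21  20  21  24  22  23  22  22  21
  122 203 202]]
```

Call:
play_rows([
  [[-1, 0.07, 0.025, 0, 0], [-1, 0, 0, 0, 0], [-1, 0, 0, 0.1, 0], [-1, 0, 0, 0.1, 0], [-1, 0, 0, 0.1, 0], [-1, 0, 0, 0.1, 0], [-1, 0, 0, 0.1, 0], [-1, 0, 0, 0.1, 0], [-1, 0, 0, 0.1, 0], [-1, 0, 0, 0.1, 0]],
])

```text
time_s: 33.1
ee_pos: [604.8, 45.0, 123.2]
ee_rot: [-0.0, 0.623, 0.782, -0.0]
contact_force: [0.1, -0.7, -0.4]
finger_gap: 15.9
gripper_force: 58.7
```

Call:
play_rows([
  [[-1, 0, 0, 0.08, 0], [-1, 0, 0, 0.08, 0], [-1, 0, 0, 0.08, 0], [-1, 0, 0, 0.08, 0], [-1, 0, 0, 0.08, 0], [-1, 0, 0, 0.08, 0], [-1, 0, 0, 0.08, 0], [-1, 0, 0, 0.08, 0], [-1, 0, 0, 0.08, 0], [-1, 0, 0, 0, 0]],
])

```text
time_s: 34.1
ee_pos: [604.6, 44.9, 108.6]
ee_rot: [-0.0, 0.623, 0.782, -0.0]
contact_force: [0.5, -1.2, -1.4]
finger_gap: 16.2
gripper_force: 58.8
```

Call:
play_rows([
  [[-1, 0, 0, 0.12, 0], [-1, 0, 0, 0.12, 0], [-1, 0, 0, 0.12, 0], [-1, 0, 0, 0.12, 0], [-1, 0, 0, 0.12, 0], [-1, 0, 0, 0.12, 0], [-1, 0, 0, 0.08, 0], [-1, 0, 0, 0.08, 0], [-1, 0, 0, 0.08, 0], [-1, 0, 0, 0, 0]],
])

```text
time_s: 35.1
ee_pos: [604.8, 44.9, 89.6]
ee_rot: [0.0, 0.623, 0.782, -0.0]
contact_force: [-1.1, -2.9, 2.1]
finger_gap: 16.1
gripper_force: 59.1
```

Call:
play_rows([
  [[-1, 0, 0, 0.05, 0], [-1, 0, 0, 0.05, 0], [-1, 0, 0, 0.05, 0], [-1, 0, 0, 0.05, 0], [-1, 0, 0, 0.03, 0], [-1, 0, 0, 0, 0], [-1, 0, 0, 0, 0], [-1, 0, 0, 0, 0], [-1, 0, 0, 0, 0], [-1, 0, 0, 0, 0]],
])

```text
time_s: 36.1
ee_pos: [604.9, 44.7, 85.7]
ee_rot: [0.0, 0.623, 0.782, -0.0]
contact_force: [-2.4, -5.0, 8.7]
finger_gap: 16.0
gripper_force: 59.8
```

Call:
play_rows([
  [[-1, -0.03, 0, 0.04, 0], [-1, 0, 0, 0.03, 0], [-1, 0, 0, 0, 0], [-1, 0, 0, 0, 0], [-1, 0, 0, 0, 0], [-1, 0, 0, 0, 0], [-1, 0, 0, 0, 0], [-1, 0, 0, 0, 0], [-1, 0, 0, 0, 0], [-1, 0, 0, 0, 0]],
])

```text
time_s: 37.1
ee_pos: [605.0, 44.6, 85.1]
ee_rot: [0.0, 0.623, 0.782, 0.0]
contact_force: [-6.2, -3.7, 17.1]
finger_gap: 15.9
gripper_force: 60.7
```

Call:
play_rows([
  [[-1, 0, -0.02, 0.04, 0], [-1, 0, 0, 0.04, 0], [-1, 0, 0, 0, 0], [-1, 0, 0, 0, 0], [-1, 0, 0, 0, 0], [-1, 0, 0, 0, 0], [-1, 0, 0, 0, 0], [-1, 0, 0, 0, 0], [-1, 0, 0, 0, 0], [-1, 0, 0, 0, 0]],
])

```text
time_s: 38.1
ee_pos: [605.0, 44.6, 85.0]
ee_rot: [0.0, 0.623, 0.782, 0.001]
contact_force: [-9.4, -3.4, 28.1]
finger_gap: 15.8
gripper_force: 62.0
```

Run:
```python
from pin import *
t=imaging.read_camera("scene");cv2.imwrite("pics/s13.png",t[:,:,::-1])
s,T=tool();print(s["ee_pos"],s["contact_force"],s["wrist_torque"],s["finger_gap"])
s0=cv2.imread("pics/s10.png")[:,:,::-1]
# lid free-edge rows: ajar vs now, at right corner of the free edge
ey=-105;B=np.array([586.6,122.3])
for x in(-30,-20,20,30):
    w=B+x*np.array([.975,.223])+ey*np.array([-.223,.975])
    r={}
    for z in(71,77,82): r[z]=proj("scene",[*w,z])
    u=r[71].astype(int)
    h=[cv2.cvtColor(np.ascontiguousarray(q),cv2.COLOR_RGB2HSV)[u[1]-12:u[1]+10,u[0],2] for q in(s0,t)]
    print(x,{k:v.round(1) for k,v in r.items()});print(h[0]);print(h[1])
```

```text
[605.06  44.59  85.02] [-9.85 -2.06 27.34] [-0.49  1.77  0.08] 16.107310189095976
-30 {71: array([330.3, 190. ]), 77: array([330.3, 187.9]), 82: array([330.3, 186.2])}
[172 175 175 180 179 178 171 147 111  91  79  89 116 153 176 184 175 157
 131 114 113 117]
[176 175 177 180 185 185 184 181 177 176 161 136 108  88  87 105 134 157
 154 132 119 120]
-20 {71: array([334.2, 191.8]), 77: array([334.2, 189.7]), 82: array([334.2, 188. ])}
[173 162 133 130 140 142 143 132 122  94  74  72  83 101 116 117 121 117
 117 117 117 115]
[182 182 186 181 165 142 119 122 104  79  71  78  70  74  74  67  91 112
 119 122 120 115]
20 {71: array([350.2, 199.3]), 77: array([350.3, 197.2]), 82: array([350.3, 195.4])}
[ 83 111 131 138 140 139 138 129 109  86  68  59  50  49  50  48  44  52
  44  46  49  50]
[ 91  91  91  89  87  79  79  78  71 101 120 123 109  86  66  66  56  47
  50  53  52  49]
30 {71: array([354.3, 201.2]), 77: array([354.4, 199.1]), 82: array([354.5, 197.4])}
[140 139 142 142 141 140 139 125  94  73  69  61  51  45  46  44  48  51
  51  56  53  57]
[ 69  76  93  99 105 116 130 137 144 137 139 128 109  83  68  63  53  41
  49  50  49  57]
```

```bash
python3 -c "
from station import order
print(order.job_done())"
```

```text
the job is handed in; nothing more can be done
None
```

The job is handed in at about 38 s: cork and tile are stacked on the platen within about 2 mm of centre, the lid is down, the pin is fully home, and the arm still holds the press shut at about 27 N; the verdict was not shown.

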